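# Line up a graduated candlestick set on the drying rail

### The job

The four freshly oiled walnut candlesticks have to dry as a set: stand them upright on the cork pads of the drying rail, one centred on each pad, in order of height, the shortest on the pad at the robot's left end and the tallest at its right end. Set each one down gently on its pad (no dropping), knock none over, and leave the little thin-walled bowl that stands among them where it is.

Things in the scene. Friction and masses are not known exactly. Their poses are not given: they have to be found in the camera images.
- stick_75: the shortest of the four candlesticks: dark turned walnut, 75 mm tall, standing upright loose on the bench; round foot 58 mm across and 10 mm thick, thin stem about 20 to 29 mm across, and a straight round candle cup 40 mm across over the top 32 mm (take it there) with a brass-lined candle hole 22 mm wide. Origin at the centre of its underside, z up along its axis; its yaw means nothing
- stick_105: the second shortest of the four candlesticks: dark turned walnut, 105 mm tall, standing upright loose on the bench; round foot 64 mm across and 10 mm thick, thin stem about 20 to 29 mm across, and a straight round candle cup 40 mm across over the top 32 mm (take it there) with a brass-lined candle hole 22 mm wide. Origin at the centre of its underside, z up along its axis; its yaw means nothing
- stick_135: the second tallest of the four candlesticks: dark turned walnut, 135 mm tall, standing upright loose on the bench; round foot 70 mm across and 10 mm thick, thin stem about 20 to 29 mm across, and a straight round candle cup 40 mm across over the top 32 mm (take it there) with a brass-lined candle hole 22 mm wide. Origin at the centre of its underside, z up along its axis; its yaw means nothing
- stick_165: the tallest of the four candlesticks: dark turned walnut, 165 mm tall, standing upright loose on the bench; round foot 76 mm across and 10 mm thick, thin stem about 20 to 29 mm across, and a straight round candle cup 40 mm across over the top 32 mm (take it there) with a brass-lined candle hole 22 mm wide. Origin at the centre of its underside, z up along its axis; its yaw means nothing
- rail: the drying rail: a fixed white board on two battens, 480 mm long (its y axis), 100 mm wide, its top 40 mm above the bench. It stands roughly crosswise in front of the robot, turned by up to about 9 degrees. Origin at the bench under its centre; z up, +y along it to the robot's left end
- pad_a: one of the four alike round cork pads fixed in a row on top of the rail, 90 mm across and 6 mm thick, 104 to 136 mm from the next; the letter does not tell its place in the row. Origin at the centre of its underside (on the rail's top); candlesticks stand on its top, 6 mm higher; z up, y along the rail
- pad_b: one of the four alike round cork pads fixed in a row on top of the rail, 90 mm across and 6 mm thick, 104 to 136 mm from the next; the letter does not tell its place in the row. Origin at the centre of its underside (on the rail's top); candlesticks stand on its top, 6 mm higher; z up, y along the rail
- pad_c: one of the four alike round cork pads fixed in a row on top of the rail, 90 mm across and 6 mm thick, 104 to 136 mm from the next; the letter does not tell its place in the row. Origin at the centre of its underside (on the rail's top); candlesticks stand on its top, 6 mm higher; z up, y along the rail
- pad_d: one of the four alike round cork pads fixed in a row on top of the rail, 90 mm across and 6 mm thick, 104 to 136 mm from the next; the letter does not tell its place in the row. Origin at the centre of its underside (on the rail's top); candlesticks stand on its top, 6 mm higher; z up, y along the rail
- bowl: small thin-walled bowl of pale wood, loose, standing among the candlesticks: 90 mm across the rim, 42 mm tall; not part of the job. Origin at the centre of its underside, z up
Not all that is in view belongs to the job. Leave any red look-alike of the stick_75 alone.

How it is judged:
By the outcome, as a careful person would: the job done as asked, in the order asked, and still so for the second after the job is handed in, with the robot touching nothing.
It also fails if it takes over 112 s, if anything falls off the work surface, if the arm or the gripper's body presses on something with over 40 N, if the wrist force passes 120 N, or if a joint passes its speed limit or range.

### The arm

A 6-joint arm with a two-finger parallel gripper is mounted at the origin on the work surface. World frame = base frame: x ahead of the robot, y to its left, z up, the work surface at z = 0. Lengths are in m, angles in rad, forces in N, time in s.
With the tool pointing down it reaches from about 0.35 to 0.775 m from the base axis. Payload 7.3 kg.
Tool frame: the origin (TCP) lies midway between the tips of the shut fingers; the grasp point (between the pads) lies 19 mm behind it (robot.tcp_to_grasp is the distance from the TCP to the grasp point, in m); z points along the fingers, y is the line along which they close (so a half turn about z gives the same grasp; the last joint's range is limited). The gripper opens to 92 mm and grips with 3 to 60 N. Pads are 19 mm wide; open, the fingers measure 130 mm over their backs; the gripper's body (75 mm by 190 mm) begins 47 mm behind the grasp point.
Start: joints at [1.165, 0.342, 1.524, -0, 1.275, -0.146], TCP at [0.135, 0.507, 0.227] pointing down, gripper open.
Joint ranges: [-2.53, 2.53], [-0.77, 2.02], [0.04, 2.7], [-1, 4.14], [0.28, 2.66], [-3.11, 3.11]. Speed limits (rad/s): [2.57, 2.57, 3.14, 3.14, 3.14, 3.14].

### API

Orientations are given as [roll, pitch, yaw] about the fixed x, y, z axes, in that order (R = Rz(yaw) Ry(pitch) Rx(roll)).
In Python, from cell import readout, cams, ticket, robot gives the robot as it stands. The module is installed in compiled form; this text tells all that it offers.
- The arm moves only by the tool jog_arm, never from a script. Its argument "plan" is a list of rows, each a list of 5 numbers: the shift along the world's x, y, z each as a share of 0.08 m, from -1 to 1, then the turn about the world's z as a share of 90 degrees, from -1 to 1, then the opening, from -1 (shut) to 1 (fully open). A call has 1 to 12 rows; each row is the pose to reach, as a shift and turn from the pose commanded when the call began; what a row does not reach only later rows make up. A row lasts 1/10 s, in which the tool goes at most 50 mm and 8.59 degrees, less where a joint would pass 70% of its speed; a pose out of reach is approached as far as the arm can. A call with a number of a shift or a turn outside -1 to 1 is refused whole. A call with a gripper value outside its range is refused whole. The fingers move at their own pace and stop on an object; "squeeze" is the grip in N (left out, the last holds). Time passes only in rows, so rows that repeat a pose let the fingers close. It gives the time, the measured TCP pose, the force, the opening and the grip force at its end, in the units of the state.
- readout.observe(): the state, without advancing time (a new reading comes with each control period).
- cams.read_camera(name): name is "scene" or "top"; returns the picture (420x560x3 uint8, blue, green, red); there is no depth.
- cams.calibration(name): a dict with "K" (3x3 intrinsics, pixels), "world_from_camera" (4x4, takes a point from camera to world coordinates). Camera axes: x right, y down, z forward; pixel columns grow to the right and rows downward; lengths in m; the calibration is good to about 2 mm. A picture is of the moment at which its call begins. calibration takes no time and is no camera call.
- ticket.hand_in(): hands the job in; it is judged then, once.
The state is a dict: "time": time; "qpos": joint angles; "qvel": joint speeds; "joint_efforts": joint torques, N m; "tool_pos": TCP position; "tool_rot": TCP orientation; "contact_force": force on the tool from outside, world axes, zero at the start; "torque": the same for the moment, N m; "opening": finger opening in m; "grip_force": force on a finger pad.
Only numpy, scipy, OpenCV 4.12 (cv2) and the standard library are available. Lean on these libraries where they do the work, as an engineer would, in place of code of your own. Each camera call takes 0.05 s, during which the arm holds its last target. There are 200 camera calls.

## Working session

There is one attempt and no reset: what is moved stays moved. The work goes in short steps, Python scripts to look and compute and a tool call to move; the robot and the scene stay as the last step left them, time stands still between calls to the robot, and variables do not carry over. Pictures are saved under pics/ and viewed, at most 14 in all, crops included, and the job is handed in when it is done.

Besides the shell and the picture viewer there is one more tool, called by a JSON object that holds its "api" and its "payload", one argument or row to a line. jog_arm: Moves the arm, as the interface text tells. Shift numbers are shares of 0.08 m and turn numbers shares of 90 degrees, none past 1 either way. Its arguments: {"type":"object","properties":{"plan":{"type":"array"},"squeeze":{"type":"number"}},"required":["plan"]}

```bash
mkdir -p pics
python3 - <<'E'
from cell import readout,cams,robot
import cv2
s=readout.observe();print(s['time'],s['tool_pos'],s['tool_rot'],s['opening'])
for n in('scene','top'):
    cv2.imwrite(f'pics/{n}0.png',cams.read_camera(n))
    c=cams.calibration(n);print(c['K'],c['world_from_camera'])
E
```

```text
0.0 [0.13467871 0.50701893 0.22605493] [-3.14013081e+00 -2.02763861e-04  2.88183617e+00] 0.09237823489559523
[[419.16809422   0.         282.78008905]
 [  0.         419.16809422 213.41596123]
 [  0.           0.           1.        ]] [[-0.5487014   0.61850974 -0.56246997  1.08610328]
 [ 0.83580549  0.39065811 -0.38576601  0.43945681]
 [-0.01886658 -0.68178584 -0.7313085   0.83397167]
 [ 0.          0.          0.          1.        ]]
[[511.05664083   0.         272.0315475 ]
 [  0.         511.05664083 216.95468986]
 [  0.           0.           1.        ]] [[-0.01502526 -0.99387093  0.10952082  0.34460693]
 [-0.99981802  0.01622145  0.01003925  0.03683832]
 [-0.0117543  -0.10935005 -0.9939338   1.45084921]
 [ 0.          0.          0.          1.        ]]
```

View pics/scene0.png

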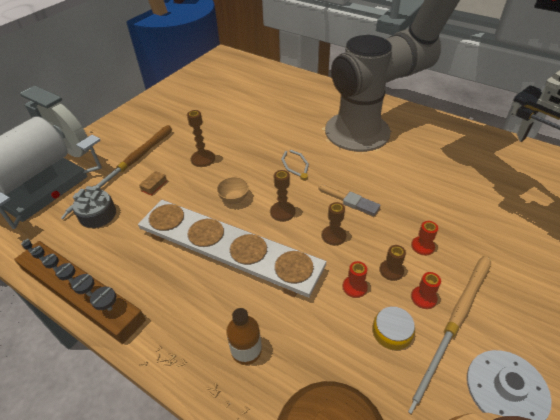

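View pics/top0.png

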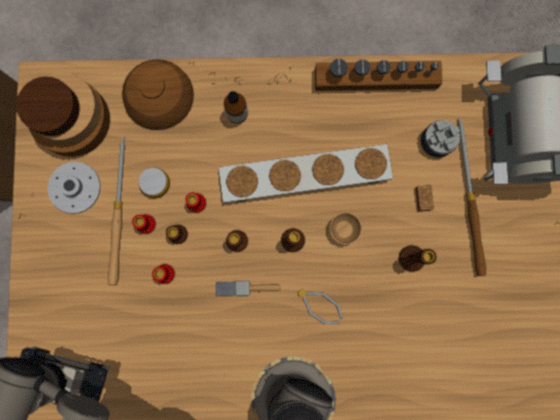

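Scene view: brown sticks at about (197,137), (282,195), (335,223) and (396,262), with red look-alikes at (427,237), (356,278) and (427,290). In the top view the same brown sticks are at (428,256), (292,240), (236,240) and (176,233), and the pads run from (241,181) to (371,163). The candidates for stick_75 are the brown one at top (176,233) and the reds at (196,202), (144,223) and (163,273). Only the first is walnut brown. I'll confirm it in a crop and measure.

```bash
cat > h.py <<'E'
import numpy as np,cv2
from cell import cams,readout
C={n:cams.calibration(n) for n in('scene','top')}
def ray(n,p):
    T=C[n]['world_from_camera'];d=T[:3,:3]@np.linalg.solve(C[n]['K'],[p[0],p[1],1.]);return T[:3,3],d/np.linalg.norm(d)
def plane(n,p,z):
    o,d=ray(n,p);return o+d*(z-o[2])/d[2]
def tri(p,q):
    (a,d),(b,e)=ray('scene',p),ray('top',q)
    s=np.linalg.lstsq(np.c_[d,-e],b-a,rcond=None)[0];u,v=a+s[0]*d,b+s[1]*e
    return (u+v)/2,np.linalg.norm(u-v)
def blob(mask,c,r,close=True):
    """blob nearest c in window r: ellipse centre, axes, area"""
    w=np.zeros_like(mask);cv2.circle(w,c,r,255,-1);m=cv2.bitwise_and(mask,w)
    cs=cv2.findContours(m,cv2.RETR_EXTERNAL,cv2.CHAIN_APPROX_NONE)[0]
    k=max(cs,key=cv2.contourArea);k=cv2.convexHull(k)
    return cv2.fitEllipse(k) if len(k)>=5 else (tuple(k.reshape(-1,2).mean(0)),(0,0),0)
E
python3 - <<'E'
from h import *
S=cv2.imread('pics/scene0.png');T=cv2.imread('pics/top0.png')
R=lambda im,x,y,w,h,f:cv2.resize(im[y:y+h,x:x+w],None,fx=f,fy=f,interpolation=cv2.INTER_CUBIC)
cv2.imwrite('pics/crop.png',np.vstack([R(T,120,185,200,100,4)[:300],R(S,260,160,200,75,4)]))
for n,im,pts in(('top',T,[(428,256),(293,238),(237,238),(178,231),(196,202)]),('scene',S,[(194,116),(282,177),(336,211),(396,251),(427,228)])):
    hsv=cv2.cvtColor(im,cv2.COLOR_BGR2HSV)
    for p in pts: print(n,p,hsv[p[1]-8:p[1]+9:2,p[0]-8:p[0]+9:2].tolist()[3:6])
    for p in [(241,181),(285,175)] if n=='top' else [(294,267),(248,249)]:print('pad',hsv[p[1],p[0]],hsv[p[1],p[0]+25])
E
```

```text
top (428, 256) [[[17, 246, 29], [13, 193, 74], [19, 179, 131], [20, 183, 155], [20, 186, 115], [21, 182, 66], [20, 164, 106], [17, 177, 92], [15, 143, 130]], [[5, 255, 29], [16, 178, 83], [19, 175, 150], [21, 180, 164], [21, 189, 144], [21, 207, 80], [21, 177, 78], [18, 183, 102], [15, 148, 112]], [[17, 147, 33], [11, 163, 72], [18, 177, 131], [20, 174, 166], [20, 184, 159], [20, 179, 84], [19, 197, 88], [16, 177, 98], [16, 146, 117]]]
top (293, 238) [[[10, 202, 58], [7, 150, 61], [19, 179, 127], [20, 179, 165], [20, 174, 167], [20, 179, 147], [21, 173, 99], [19, 181, 117], [8, 155, 64]], [[3, 109, 42], [13, 185, 55], [19, 180, 112], [20, 179, 162], [21, 185, 164], [20, 175, 162], [20, 178, 110], [18, 181, 114], [12, 173, 68]], [[3, 150, 34], [11, 167, 49], [15, 203, 74], [21, 187, 132], [20, 184, 158], [20, 177, 161], [20, 187, 127], [14, 177, 88], [10, 203, 59]]]
top (237, 238) [[[19, 188, 99], [20, 190, 117], [21, 182, 140], [19, 182, 118], [20, 186, 115], [17, 186, 93], [11, 176, 58], [14, 192, 65], [11, 187, 64]], [[19, 175, 111], [20, 176, 148], [20, 178, 159], [21, 186, 152], 
[... 2736 characters left out ...]
[19, 180, 99], [21, 193, 139], [14, 166, 97]], [[14, 149, 77], [13, 158, 92], [19, 173, 112], [21, 190, 148], [21, 192, 161], [20, 179, 134], [20, 174, 107], [19, 181, 128], [14, 160, 97]]]
scene (427, 228) [[[16, 141, 176], [9, 188, 148], [6, 229, 166], [19, 181, 131], [20, 172, 101], [20, 173, 103], [20, 178, 103], [20, 175, 102], [12, 202, 154]], [[14, 141, 159], [8, 188, 106], [5, 226, 161], [12, 213, 147], [21, 195, 115], [20, 182, 125], [20, 178, 103], [21, 182, 108], [11, 211, 158]], [[14, 157, 138], [8, 190, 102], [7, 212, 113], [5, 217, 162], [8, 219, 154], [15, 204, 141], [17, 197, 149], [12, 194, 139], [5, 222, 169]]]
pad [ 16 138 140] [ 25  16 197]
pad [ 15 137 141] [ 21  18 196]
```

View pics/crop.png

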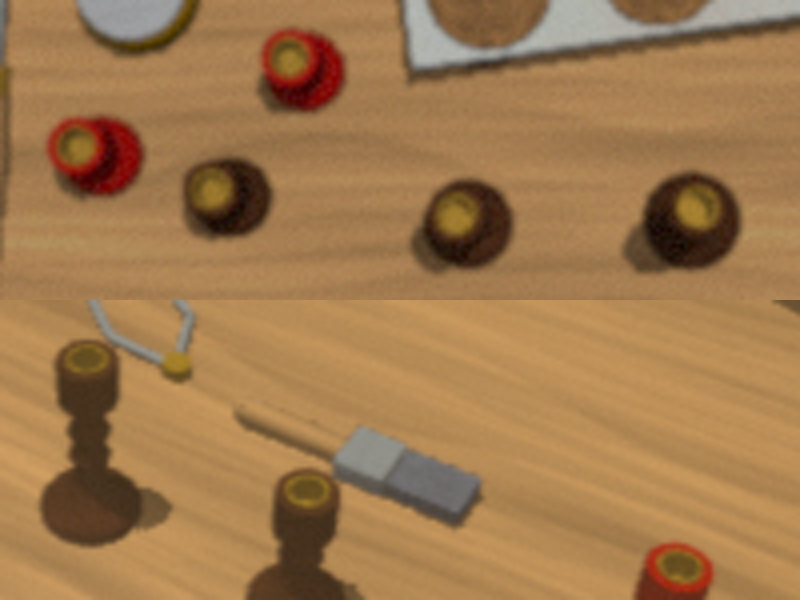

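The crop confirms it. The brown short stick is at crop (225,195), which is top (176,233), and its three neighbours are clearly red. Next I'll triangulate the brass holes and the pads.

```bash
cat > meas.py <<'E'
from h import *
def go(S,T,st,sc):
    M={}
    for n,im in(('scene',S),('top',T)):
        h=cv2.cvtColor(im,cv2.COLOR_BGR2HSV)
        M[n]=(cv2.inRange(h,(17,163,60),(24,255,255)),cv2.inRange(h,(8,80,40),(24,255,255)))
    for k in st:
        a=blob(M['scene'][0],sc[k],11);b=blob(M['top'][0],st[k],10)
        P,e=tri(a[0],b[0]);print(k,'sc',np.round(a[0]+a[1],1),'top',np.round(b[0]+b[1],1),P.round(4),'gap',round(e,4))
    return M
def pads(M,S,T):
    out=[]
    for i,(s,t) in enumerate(zip([(294,267),(248,249),(206,232),(166,217)],[(241,181),(285,175),(328,169),(371,163)])):
        a=blob(M['scene'][1],s,24);b=blob(M['top'][1],t,21)
        P,e=tri(a[0],b[0]);q=plane('top',b[0],.046);r=plane('scene',a[0],.046)
        print('pad',i,np.round(a[0]+a[1],1),np.round(b[0]+b[1],1),P.round(4),round(e,4),'top@.046',q.round(4)[:2],'scene',r.round(4)[:2])
E
python3 - <<'E'
from meas import *
S=cv2.imread('pics/scene0.png');T=cv2.imread('pics/top0.png')
M=go(S,T,{75:(173,232),105:(235,239),135:(294,237),165:(429,257)},{75:(396,251),105:(336,209),135:(282,175),165:(194,115)})
pads(M,S,T)
h=cv2.cvtColor(T,cv2.COLOR_BGR2HSV)
# feet / bowl / red outlines at bench for clearance
for n,p in dict(bowl=(345,229),r1=(196,202),r2=(144,223),r3=(163,273)).items(): print(n,plane('top',p,.03).round(3))
E
```

```text
75 sc [396.8 250.6   9.3  12.9] top [172.2 231.9  10.2  11.9] [0.4601 0.3215 0.0744] gap 0.0001
105 sc [336.4 207.2   8.5  11.9] top [233.6 238.1  10.7  11.2] [0.4386 0.1525 0.1042] gap 0.0004
135 sc [281.3 174.3   7.8  11.4] top [294.  236.4  11.1  11.6] [ 0.4383 -0.0058  0.1345] gap 0.0004
165 sc [193.3 113.3   5.6  10.2] top [428.6 256.1  11.1  12.2] [ 0.3817 -0.3409  0.1638] gap 0.0007
pad 0 [294.8 262.8  38.6  41.3] [241.7 181.1  30.3  30.6] [0.5998 0.1345 0.0519] 0.0019 top@.046 [0.6014 0.1341] scene [0.5957 0.1331]
pad 1 [248.9 244.2  37.2  41. ] [284.6 175.2  30.5  30.6] [0.6142 0.0148 0.0548] 0.0009 top@.046 [0.6161 0.0142] scene [0.6087 0.0104]
pad 2 [206.1 226.7  37.   41.8] [327.6 169.1  30.4  30.7] [ 0.6285 -0.1048  0.0588] 0.0001 top@.046 [ 0.6311 -0.1061] scene [ 0.6209 -0.1137]
pad 3 [164.7 211.3  35.4  44.8] [370.5 163.2  30.4  30.9] [ 0.6447 -0.2255  0.0602] 0.0052 top@.046 [ 0.646  -0.2261] scene [ 0.6379 -0.2402]
bowl [ 0.464 -0.152  0.03 ]
r1 [0.547 0.264 0.03 ]
r2 [0.49 0.41 0.03]
r3 [0.35  0.356 0.03 ]
```

Run:
```python
from meas import *
S=cv2.imread('pics/scene0.png');T=cv2.imread('pics/top0.png')
def comp(im,p,f=3):
    b=cv2.resize(im,None,fx=f,fy=f,interpolation=cv2.INTER_CUBIC)
    h=cv2.cvtColor(b,cv2.COLOR_BGR2HSV);m=cv2.inRange(h,(8,75,40),(24,255,255))
    m=cv2.morphologyEx(m,cv2.MORPH_OPEN,np.ones((15,15)))
    n,l,s,c=cv2.connectedComponentsWithStats(m);k=l[p[1]*f,p[0]*f]
    cs=cv2.findContours((l==k).astype(np.uint8),cv2.RETR_EXTERNAL,2)[0][0]
    e=cv2.fitEllipse(cs);return (np.array(e[0])+.5)/f-.5,np.array(e[1])/f
for i,(s,t) in enumerate(zip([(294,267),(248,249),(206,232),(166,217)],[(241,181),(285,175),(328,169),(371,163)])):
    a=comp(S,s);b=comp(T,t);P,e=tri(a[0],b[0])
    print(i,a[1].round(1),b[1].round(1),P.round(4),round(e,4),'t',plane('top',b[0],.046).round(4),'s',plane('scene',a[0],.046).round(4))
```

```text
0 [385.6 540.1] [30.3 30.6] [0.5941 0.1348 0.0776] 0.0065 t [0.6014 0.1342 0.046 ] s [0.5719 0.125  0.046 ]
1 [385.6 540.1] [30.5 30.8] [0.5911 0.0681 0.0437] 0.1186 t [0.6161 0.0143 0.046 ] s [0.5719 0.125  0.046 ]
2 [385.6 540.1] [30.4 30.7] [0.5912 0.0042 0.0364] 0.2347 t [ 0.6311 -0.1061  0.046 ] s [0.5719 0.125  0.046 ]
3 [385.6 540.1] [30.2 30.9] [ 0.5943 -0.0512  0.0581] 0.3494 t [ 0.6458 -0.2261  0.046 ] s [0.5719 0.125  0.046 ]
```

{"api": "jog_arm", "payload": {
  "plan": [
    [1,-0.6,0,0,0.5],
    [1,-0.6,0,0,0.5],
    [1,-0.6,0,0,0.5],
    [1,-0.6,0,0,0.5]
  ],
  "squeeze": 25
}}

```text
time: 0.5
tool_pos: [0.2153, 0.459, 0.2265]
tool_rot: [-3.141, -0.001, 2.879]
contact_force: [-1.0, 0.1, -0.0]
opening: 0.0691
grip_force: 0.0
```

{"api": "jog_arm", "payload": {
  "plan": [
    [1,-0.6,0,0,0.5],
    [1,-0.6,0,0,0.5],
    [1,-0.6,0,0,0.5],
    [1,-0.6,0,0,0.5]
  ]
}}

```text
time: 0.9
tool_pos: [0.2944, 0.4117, 0.2265]
tool_rot: [-3.141, -0.001, 2.881]
contact_force: [-0.4, 0.8, -0.6]
opening: 0.0691
grip_force: 0.0
```

{"api": "jog_arm", "payload": {
  "plan": [
    [1,-0.6,0,0,0.5],
    [1,-0.6,0,0,0.5],
    [1,-0.6,0,0,0.5],
    [1,-0.6,0,0,0.5]
  ]
}}

```text
time: 1.3
tool_pos: [0.3739, 0.3642, 0.2265]
tool_rot: [-3.142, -0.001, 2.882]
contact_force: [-1.3, -0.3, -0.1]
opening: 0.0689
grip_force: 0.0
```

{"api": "jog_arm", "payload": {
  "plan": [
    [1,-0.5,0,0,0.5],
    [1,-0.5,0,0,0.5],
    [1,-0.5,0,0,0.5],
    [1,-0.5,0,0,0.5]
  ]
}}

```text
time: 1.7
tool_pos: [0.4535, 0.3246, 0.2264]
tool_rot: [-3.141, -0.001, 2.883]
contact_force: [-0.4, 0.2, -0.1]
opening: 0.0689
grip_force: 0.0
```

{"api": "jog_arm", "payload": {
  "plan": [
    [0.08,-0.03,-0.3,0,0.5],
    [0.08,-0.03,-0.6,0,0.5],
    [0.08,-0.03,-1,0,0.5],
    [0.08,-0.03,-1,0,0.5]
  ]
}}

```text
time: 2.1
tool_pos: [0.4569, 0.3214, 0.1432]
tool_rot: [-3.136, -0.007, 2.884]
contact_force: [-0.1, -0.1, 0.2]
opening: 0.0691
grip_force: 0.0
```

Run:
```python
from meas import *
S=cv2.imread('pics/scene0.png');T=cv2.imread('pics/top0.png')
def hull(im,p):
    h=cv2.cvtColor(im,cv2.COLOR_BGR2HSV);w=cv2.inRange(h,(0,0,120),(180,60,255))
    n,l,s,c=cv2.connectedComponentsWithStats(w);k=l[p[1],p[0]]
    cs=cv2.findContours((l==k).astype(np.uint8),cv2.RETR_EXTERNAL,2)[0]
    H=cv2.convexHull(max(cs,key=cv2.contourArea));m=np.zeros(w.shape,np.uint8);cv2.fillConvexPoly(m,H,255)
    return cv2.erode(m,np.ones((3,3)))&cv2.inRange(h,(8,75,40),(24,255,255))
a_,b_=hull(S,(227,240)),hull(T,(263,178))
def comps(m):
    n,l,s,c=cv2.connectedComponentsWithStats(m)
    cs=[max(cv2.findContours((l==k).astype(np.uint8),cv2.RETR_EXTERNAL,1)[0],key=len) for k in range(1,n) if s[k,4]>200]
    return [cv2.fitEllipse(cv2.convexHull(c)) for c in cs]
A=sorted(comps(a_),key=lambda e:-e[0][0]);B=sorted(comps(b_),key=lambda e:e[0][0])
for a,b in zip(A,B):
    P,e=tri(a[0],b[0]);print(np.round(a[0]+a[1],1),np.round(b[0]+b[1],1),P.round(4),round(e,4),plane('scene',a[0],.046).round(4),plane('top',b[0],.046).round(4))
```

```text
[293.7 266.6  31.7  38.2] [241.8 181.1  30.4  30.7] [0.6025 0.1343 0.04  ] 0.0001 [0.6062 0.1366 0.046 ] [0.6014 0.134  0.046 ]
[248.  248.7  29.2  36.9] [284.6 175.2  30.5  30.8] [0.6174 0.014  0.0404] 0.0006 [0.6208 0.0168 0.046 ] [0.6161 0.0143 0.046 ]
[205.3 232.1  26.9  36. ] [327.6 169.1  30.4  30.9] [ 0.6325 -0.1069  0.0408] 0.001 [ 0.6357 -0.1038  0.046 ] [ 0.6311 -0.106   0.046 ]
[165.9 216.9  24.9  35.2] [370.5 163.2  30.4  30.9] [ 0.6474 -0.2275  0.0407] 0.0009 [ 0.6506 -0.2234  0.046 ] [ 0.646  -0.2261  0.046 ]
```

Pads come out at z≈0.041 by triangulation. The visible front side of the cork biases that low, so it fits 46 mm, and the spacing is 121 mm. Next I'll grasp the short stick.

{"api": "jog_arm", "payload": {
  "plan": [
    [0.02,0,-0.3,0,0.5],
    [0.02,0,-0.6,0,0.5],
    [0.02,0,-0.9,0,0.5],
    [0.02,0,-1,0,0.5],
    [0.02,0,-1,0,0.5],
    [0.02,0,-1,0,0.5]
  ]
}}

```text
time: 2.7
tool_pos: [0.4633, 0.3219, 0.0684]
tool_rot: [3.14, 0.002, 2.883]
contact_force: [-0.4, -0.2, 0.0]
opening: 0.069
grip_force: 0.0
```

{"api": "jog_arm", "payload": {
  "plan": [
    [0,0,-0.1,0,0.5],
    [0,0,-0.25,0,0.5],
    [0,0,-0.25,0,0.5],
    [0,0,-0.25,0,0.5]
  ]
}}

```text
time: 3.1
tool_pos: [0.4626, 0.3208, 0.0463]
tool_rot: [-3.141, -0.001, 2.882]
contact_force: [0.5, 0.2, -0.3]
opening: 0.069
grip_force: 0.0
```

{"api": "jog_arm", "payload": {
  "plan": [
    [-0.03,0,0,0,0.5],
    [-0.03,0,0,0,-0.1],
    [-0.03,0,0,0,-0.4],
    [-0.03,0,0,0,-1],
    [-0.03,0,0,0,-1],
    [-0.03,0,0,0,-1],
    [-0.03,0,0,0,-1],
    [-0.03,0,0,0,-1]
  ]
}}

```text
time: 3.9
tool_pos: [0.4605, 0.321, 0.0468]
tool_rot: [3.141, 0.0, 2.882]
contact_force: [-0.0, 0.5, 1.0]
opening: 0.0397
grip_force: 25.0
```

{"api": "jog_arm", "payload": {
  "plan": [
    [0,0,0.05,0,-1],
    [0,0,0.15,0,-1],
    [0,0,0.3,0,-1],
    [0,0,0.5,0,-1],
    [0,0,0.7,0,-1],
    [0,0,0.9,0,-1],
    [0,0,1,0,-1],
    [0,0,1,0,-1]
  ]
}}

```text
time: 4.7
tool_pos: [0.4612, 0.3214, 0.1285]
tool_rot: [3.139, 0.002, 2.882]
contact_force: [0.5, -0.0, 0.1]
opening: 0.0392
grip_force: 25.0
```

{"api": "jog_arm", "payload": {
  "plan": [
    [0.03,-0.05,0.15,0,-1],
    [0.08,-0.12,0.3,0,-1],
    [0.16,-0.22,0.45,0,-1],
    [0.26,-0.35,0.5,0,-1],
    [0.36,-0.48,0.5,0,-1],
    [0.46,-0.62,0.5,0,-1],
    [0.55,-0.74,0.5,0,-1],
    [0.59,-0.78,0.5,0,-1]
  ]
}}

```text
time: 5.5
tool_pos: [0.5084, 0.2571, 0.1662]
tool_rot: [-3.141, -0.001, 2.88]
contact_force: [-0.0, 0.6, 0.3]
opening: 0.0395
grip_force: 25.0
```

{"api": "jog_arm", "payload": {
  "plan": [
    [0.1,-0.14,0,0,-1],
    [0.2,-0.28,0,0,-1],
    [0.3,-0.4,0,0,-1],
    [0.4,-0.54,0,0,-1],
    [0.5,-0.67,0,0,-1],
    [0.59,-0.78,0,0,-1]
  ]
}}

```text
time: 6.1
tool_pos: [0.5556, 0.1951, 0.1667]
tool_rot: [3.142, 0.0, 2.881]
contact_force: [0.2, -0.2, -0.4]
opening: 0.0401
grip_force: 25.0
```

{"api": "jog_arm", "payload": {
  "plan": [
    [0.1,-0.14,0,0,-1],
    [0.2,-0.28,0,0,-1],
    [0.3,-0.4,0,0,-1],
    [0.4,-0.54,0,0,-1],
    [0.5,-0.67,0,0,-1],
    [0.56,-0.74,0,0,-1],
    [0.58,-0.78,0,0,-1],
    [0.58,-0.78,0,0,-1],
    [0.58,-0.78,0,0,-1]
  ]
}}

```text
time: 7.0
tool_pos: [0.601, 0.1341, 0.1667]
tool_rot: [3.141, -0.0, 2.882]
contact_force: [-0.1, -0.5, -0.3]
opening: 0.0395
grip_force: 25.0
```

{"api": "jog_arm", "payload": {
  "plan": [
    [0.01,0,-0.1,0,-1],
    [0.01,0,-0.25,0,-1],
    [0.01,0,-0.4,0,-1],
    [0.01,0,-0.55,0,-1],
    [0.01,0,-0.67,0,-1],
    [0.01,0,-0.76,0,-1],
    [0.01,0,-0.82,0,-1],
    [0.01,0,-0.85,0,-1],
    [0.01,0,-0.86,0,-1],
    [0.01,0,-0.87,0,-1],
    [0.01,0,-0.88,0,-1],
    [0.01,0,-0.88,0,-1]
  ]
}}

```text
time: 8.2
tool_pos: [0.6021, 0.1338, 0.0966]
tool_rot: [3.141, 0.0, 2.882]
contact_force: [-0.4, -0.4, -1.0]
opening: 0.0397
grip_force: 25.0
```

{"api": "jog_arm", "payload": {
  "plan": [
    [0,0,-0.01,0,-1],
    [0,0,-0.02,0,-1],
    [0,0,-0.03,0,-1],
    [0,0,-0.03,0,-1]
  ]
}}

```text
time: 8.6
tool_pos: [0.6019, 0.1338, 0.0938]
tool_rot: [-3.142, -0.0, 2.882]
contact_force: [-1.0, 0.2, -0.4]
opening: 0.0396
grip_force: 25.0
```

{"api": "jog_arm", "payload": {
  "plan": [
    [0,0,-0.01,0,-1],
    [0,0,-0.015,0,-1],
    [0,0,-0.02,0,-1],
    [0,0,-0.02,0,-1]
  ]
}}

```text
time: 9.0
tool_pos: [0.6021, 0.1338, 0.0928]
tool_rot: [3.141, 0.0, 2.882]
contact_force: [-2.0, -0.3, 4.5]
opening: 0.0397
grip_force: 25.0
```

{"api": "jog_arm", "payload": {
  "plan": [
    [0,0,0,0,0],
    [0,0,0,0,0.3],
    [0,0,0,0,0.5],
    [0,0,0,0,0.5],
    [0,0,0.15,0,0.5],
    [0,0,0.4,0,0.5],
    [0,0,0.7,0,0.5],
    [0,0,1,0,0.5],
    [0,0,1,0,0.5]
  ]
}}

```text
time: 9.9
tool_pos: [0.6041, 0.1341, 0.177]
tool_rot: [3.139, 0.007, 2.882]
contact_force: [0.4, 0.7, 0.6]
opening: 0.0688
grip_force: 0.0
```

{"api": "jog_arm", "payload": {
  "plan": [
    [-1,0.1,0,0,0.5],
    [-1,0.1,0,0,0.5],
    [-1,0.1,0,0,0.5],
    [-1,0.1,0,0,0.5]
  ]
}}

```text
time: 10.3
tool_pos: [0.5221, 0.1419, 0.1727]
tool_rot: [3.141, 0.001, 2.882]
contact_force: [0.5, 1.2, 0.4]
opening: 0.0685
grip_force: 0.0
```

{"api": "jog_arm", "payload": {
  "plan": [
    [-1,0.12,0,0,0.5],
    [-1,0.12,0,0,0.5],
    [-1,0.12,0,0,0.5],
    [-1,0.12,0,0,0.5],
    [-1,0.12,0,0,0.5]
  ]
}}

```text
time: 10.8
tool_pos: [0.4439, 0.1513, 0.1726]
tool_rot: [3.141, 0.002, 2.881]
contact_force: [-0.2, -0.9, 1.0]
opening: 0.0687
grip_force: 0.0
```

Run:
```python
from h import *
S=cams.read_camera('scene');T=cams.read_camera('top')
cv2.imwrite('pics/c1.png',np.hstack([S[:400,100:500],T[100:500,100:500][:300].copy() if 0 else cv2.copyMakeBorder(T[100:400,100:500],0,100,0,0,0)]))
print(readout.observe()['tool_pos'])
```

```text
[0.44339635 0.15123414 0.17225012]
```

View pics/c1.png

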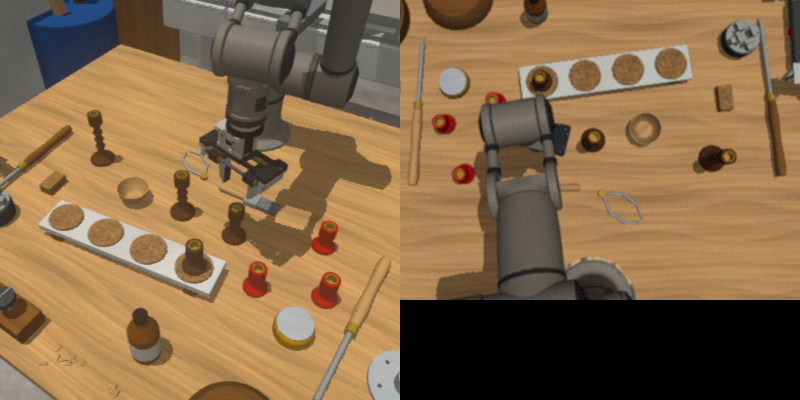

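The picture shows stick_75 upright on its pad (crop 195,262), and nothing else has moved. Now stick_105.

{"api": "jog_arm", "payload": {
  "plan": [
    [-0.05,0.01,0,0,0.5],
    [-0.05,0.01,-0.3,0,0.5],
    [-0.05,0.01,-0.6,0,0.5],
    [-0.05,0.01,-0.75,0,0.5],
    [-0.05,0.01,-0.75,0,0.5],
    [-0.05,0.01,-0.75,0,0.5]
  ]
}}

```text
time: 11.5
tool_pos: [0.4383, 0.1522, 0.1125]
tool_rot: [3.141, -0.0, 2.882]
contact_force: [1.0, 0.1, 0.4]
opening: 0.069
grip_force: 0.0
```

{"api": "jog_arm", "payload": {
  "plan": [
    [0,0,-0.1,0,0.5],
    [0,0,-0.3,0,0.5],
    [0,0,-0.45,0,0.5],
    [0,0,-0.45,0,0.5],
    [0,0,-0.45,0,0.5]
  ]
}}

```text
time: 12.0
tool_pos: [0.4384, 0.1523, 0.0767]
tool_rot: [3.141, 0.001, 2.882]
contact_force: [-0.2, 0.6, 0.3]
opening: 0.0693
grip_force: 0.0
```

{"api": "jog_arm", "payload": {
  "plan": [
    [0,0,0,0,-0.1],
    [0,0,0,0,-0.4],
    [0,0,0,0,-1],
    [0,0,0,0,-1],
    [0,0,0,0,-1],
    [0,0,0,0,-1]
  ]
}}

```text
time: 12.6
tool_pos: [0.4382, 0.1522, 0.0766]
tool_rot: [3.141, 0.0, 2.882]
contact_force: [-0.7, -0.7, 2.3]
opening: 0.0397
grip_force: 25.0
```

{"api": "jog_arm", "payload": {
  "plan": [
    [0,0,0.05,0,-1],
    [0,0,0.15,0,-1],
    [0,0,0.3,0,-1],
    [0,0,0.5,0,-1],
    [0,0,0.7,0,-1],
    [0,0,0.9,0,-1],
    [0,0,1,0,-1],
    [0,0,1,0,-1]
  ]
}}

```text
time: 13.4
tool_pos: [0.4386, 0.1523, 0.1575]
tool_rot: [3.14, 0.002, 2.882]
contact_force: [0.2, -1.5, -1.7]
opening: 0.0394
grip_force: 25.0
```

{"api": "jog_arm", "payload": {
  "plan": [
    [0.05,-0.04,0,0,-1],
    [0.12,-0.1,0,0,-1],
    [0.22,-0.18,0,0,-1],
    [0.34,-0.27,0,0,-1],
    [0.46,-0.36,0,0,-1],
    [0.58,-0.45,0,0,-1],
    [0.68,-0.53,0,0,-1],
    [0.74,-0.57,0,0,-1]
  ]
}}

```text
time: 14.2
tool_pos: [0.4982, 0.1058, 0.1562]
tool_rot: [3.142, 0.0, 2.881]
contact_force: [0.3, -0.9, -1.1]
opening: 0.0397
grip_force: 25.0
```

{"api": "jog_arm", "payload": {
  "plan": [
    [0.12,-0.1,0,0,-1],
    [0.24,-0.19,0,0,-1],
    [0.36,-0.28,0,0,-1],
    [0.48,-0.37,0,0,-1],
    [0.62,-0.48,0,0,-1],
    [0.74,-0.57,0,0,-1]
  ]
}}

```text
time: 14.8
tool_pos: [0.5575, 0.0601, 0.1563]
tool_rot: [3.142, 0.0, 2.882]
contact_force: [0.5, -0.3, -1.1]
opening: 0.0395
grip_force: 25.0
```

{"api": "jog_arm", "payload": {
  "plan": [
    [0.12,-0.1,0,0,-1],
    [0.24,-0.19,0,0,-1],
    [0.36,-0.28,0,0,-1],
    [0.48,-0.37,0,0,-1],
    [0.6,-0.47,0,0,-1],
    [0.7,-0.55,0,0,-1],
    [0.74,-0.58,0,0,-1],
    [0.74,-0.58,0,0,-1],
    [0.74,-0.58,0,0,-1]
  ]
}}

```text
time: 15.7
tool_pos: [0.6153, 0.0148, 0.1562]
tool_rot: [3.141, -0.001, 2.882]
contact_force: [0.1, 0.5, -1.0]
opening: 0.0393
grip_force: 25.0
```

{"api": "jog_arm", "payload": {
  "plan": [
    [0.01,-0.01,-0.06,0,-1],
    [0.01,-0.01,-0.14,0,-1],
    [0.01,-0.01,-0.22,0,-1],
    [0.01,-0.01,-0.29,0,-1],
    [0.01,-0.01,-0.34,0,-1],
    [0.01,-0.01,-0.37,0,-1],
    [0.01,-0.01,-0.385,0,-1],
    [0.01,-0.01,-0.395,0,-1],
    [0.01,-0.01,-0.4,0,-1],
    [0.01,-0.01,-0.4,0,-1]
  ]
}}

```text
time: 16.7
tool_pos: [0.6165, 0.0138, 0.1245]
tool_rot: [3.141, 0.0, 2.882]
contact_force: [-0.5, -0.5, -0.8]
opening: 0.0397
grip_force: 25.0
```

{"api": "jog_arm", "payload": {
  "plan": [
    [0,0,-0.01,0,-1],
    [0,0,-0.02,0,-1],
    [0,0,-0.025,0,-1],
    [0,0,-0.025,0,-1],
    [0,0,-0.025,0,-1]
  ]
}}

```text
time: 17.2
tool_pos: [0.6165, 0.0138, 0.1226]
tool_rot: [3.141, 0.0, 2.882]
contact_force: [-1.2, 0.1, 2.1]
opening: 0.0392
grip_force: 25.0
```

{"api": "jog_arm", "payload": {
  "plan": [
    [0,0,0,0,0],
    [0,0,0,0,0.3],
    [0,0,0,0,0.5],
    [0,0,0,0,0.5],
    [0,0,0.15,0,0.5],
    [0,0,0.4,0,0.5],
    [0,0,0.7,0,0.5],
    [0,0,0.8,0,0.5],
    [0,0,0.8,0,0.5]
  ]
}}

```text
time: 18.1
tool_pos: [0.6172, 0.0137, 0.1881]
tool_rot: [3.141, 0.003, 2.882]
contact_force: [-0.4, -0.5, -0.6]
opening: 0.0688
grip_force: 0.0
```

{"api": "jog_arm", "payload": {
  "plan": [
    [-0.75,-0.08,0,0,0.5],
    [-0.75,-0.08,0,0,0.5],
    [-0.75,-0.08,0,0,0.5],
    [-0.75,-0.08,0,0,0.5]
  ]
}}

```text
time: 18.5
tool_pos: [0.5572, 0.0073, 0.1865]
tool_rot: [3.141, 0.001, 2.882]
contact_force: [0.2, -0.1, -0.3]
opening: 0.0689
grip_force: 0.0
```

{"api": "jog_arm", "payload": {
  "plan": [
    [-0.75,-0.08,0,0,0.5],
    [-0.75,-0.08,0,0,0.5],
    [-0.75,-0.08,0,0,0.5],
    [-0.75,-0.08,0,0,0.5]
  ]
}}

```text
time: 18.9
tool_pos: [0.4984, 0.0008, 0.1871]
tool_rot: [3.141, 0.003, 2.882]
contact_force: [-0.1, -0.1, 0.8]
opening: 0.069
grip_force: 0.0
```

{"api": "jog_arm", "payload": {
  "plan": [
    [-0.72,-0.08,0,0,0.5],
    [-0.72,-0.08,0,0,0.5],
    [-0.72,-0.08,0,0,0.5],
    [-0.72,-0.08,0,0,0.5],
    [-0.72,-0.08,0,0,0.5]
  ]
}}

```text
time: 19.4
tool_pos: [0.4407, -0.0055, 0.1868]
tool_rot: [3.141, 0.002, 2.882]
contact_force: [0.0, 0.9, -0.3]
opening: 0.0686
grip_force: 0.0
```

{"api": "jog_arm", "payload": {
  "plan": [
    [-0.02,0,-0.15,0,0.5],
    [-0.02,0,-0.35,0,0.5],
    [-0.02,0,-0.55,0,0.5],
    [-0.02,0,-0.75,0,0.5],
    [-0.02,0,-0.9,0,0.5],
    [-0.02,0,-1,0,0.5],
    [-0.02,0,-1,0,0.5],
    [-0.02,0,-1,0,0.5]
  ]
}}

```text
time: 20.2
tool_pos: [0.4379, -0.0054, 0.1066]
tool_rot: [3.141, 0.001, 2.882]
contact_force: [-0.1, -0.2, 0.4]
opening: 0.0691
grip_force: 0.0
```

{"api": "jog_arm", "payload": {
  "plan": [
    [0,0,0,0,-0.1],
    [0,0,0,0,-0.4],
    [0,0,0,0,-1],
    [0,0,0,0,-1],
    [0,0,0,0,-1],
    [0,0,0,0,-1]
  ]
}}

```text
time: 20.8
tool_pos: [0.4374, -0.0055, 0.1065]
tool_rot: [3.142, 0.0, 2.882]
contact_force: [0.8, 0.4, 1.5]
opening: 0.0393
grip_force: 25.0
```

{"api": "jog_arm", "payload": {
  "plan": [
    [0,0,0.05,0,-1],
    [0,0,0.15,0,-1],
    [0,0,0.3,0,-1],
    [0,0,0.5,0,-1],
    [0,0,0.7,0,-1],
    [0,0,0.9,0,-1],
    [0,0,1,0,-1],
    [0,0,1,0,-1]
  ]
}}

```text
time: 21.6
tool_pos: [0.4378, -0.0055, 0.1875]
tool_rot: [3.141, 0.002, 2.882]
contact_force: [-0.5, -0.3, -2.0]
opening: 0.0394
grip_force: 25.0
```

{"api": "jog_arm", "payload": {
  "plan": [
    [0.05,-0.03,0,0,-1],
    [0.12,-0.06,0,0,-1],
    [0.22,-0.11,0,0,-1],
    [0.34,-0.18,0,0,-1],
    [0.46,-0.24,0,0,-1],
    [0.58,-0.3,0,0,-1],
    [0.7,-0.36,0,0,-1],
    [0.8,-0.42,0,0,-1]
  ]
}}

```text
time: 22.4
tool_pos: [0.5022, -0.0395, 0.1862]
tool_rot: [3.141, 0.0, 2.882]
contact_force: [-0.6, 0.2, -1.1]
opening: 0.04
grip_force: 25.0
```

{"api": "jog_arm", "payload": {
  "plan": [
    [0.13,-0.07,0,0,-1],
    [0.26,-0.14,0,0,-1],
    [0.4,-0.21,0,0,-1],
    [0.54,-0.28,0,0,-1],
    [0.68,-0.35,0,0,-1],
    [0.8,-0.42,0,0,-1]
  ]
}}

```text
time: 23.0
tool_pos: [0.5662, -0.0731, 0.1862]
tool_rot: [3.141, -0.0, 2.882]
contact_force: [-0.6, 0.5, -1.0]
opening: 0.0397
grip_force: 25.0
```

{"api": "jog_arm", "payload": {
  "plan": [
    [0.13,-0.07,0,0,-1],
    [0.26,-0.14,0,0,-1],
    [0.4,-0.21,0,0,-1],
    [0.54,-0.28,0,0,-1],
    [0.66,-0.35,0,0,-1],
    [0.76,-0.4,0,0,-1],
    [0.8,-0.42,0,0,-1],
    [0.8,-0.42,0,0,-1],
    [0.8,-0.42,0,0,-1]
  ]
}}

```text
time: 23.9
tool_pos: [0.6289, -0.106, 0.1862]
tool_rot: [3.141, -0.001, 2.882]
contact_force: [0.3, 0.6, -0.5]
opening: 0.0395
grip_force: 25.0
```

{"api": "jog_arm", "payload": {
  "plan": [
    [0.02,0,-0.06,0,-1],
    [0.02,0,-0.14,0,-1],
    [0.02,0,-0.22,0,-1],
    [0.02,0,-0.29,0,-1],
    [0.02,0,-0.34,0,-1],
    [0.02,0,-0.37,0,-1],
    [0.02,0,-0.385,0,-1],
    [0.02,0,-0.395,0,-1],
    [0.02,0,-0.4,0,-1],
    [0.02,0,-0.4,0,-1]
  ]
}}

```text
time: 24.9
tool_pos: [0.6309, -0.1062, 0.1545]
tool_rot: [3.142, 0.0, 2.882]
contact_force: [0.2, 0.4, -1.9]
opening: 0.0395
grip_force: 25.0
```

{"api": "jog_arm", "payload": {
  "plan": [
    [0,0,-0.01,0,-1],
    [0,0,-0.02,0,-1],
    [0,0,-0.025,0,-1],
    [0,0,-0.025,0,-1],
    [0,0,-0.025,0,-1]
  ]
}}

```text
time: 25.4
tool_pos: [0.631, -0.1063, 0.1526]
tool_rot: [3.142, 0.0, 2.882]
contact_force: [-0.1, -0.5, 0.6]
opening: 0.0398
grip_force: 25.0
```

{"api": "jog_arm", "payload": {
  "plan": [
    [0,0,-0.006,0,-1],
    [0,0,-0.006,0,-1],
    [0,0,-0.006,0,0],
    [0,0,-0.006,0,0.3],
    [0,0,-0.006,0,0.5],
    [0,0,0,0,0.5],
    [0,0,0.15,0,0.5],
    [0,0,0.4,0,0.5],
    [0,0,0.7,0,0.5],
    [0,0,0.8,0,0.5],
    [0,0,0.8,0,0.5]
  ]
}}

```text
time: 26.5
tool_pos: [0.6316, -0.1064, 0.2182]
tool_rot: [-3.142, 0.004, 2.882]
contact_force: [-0.1, 0.6, -0.6]
opening: 0.0691
grip_force: 0.0
```

{"api": "jog_arm", "payload": {
  "plan": [
    [-0.78,-0.73,0,0,0.5],
    [-0.78,-0.73,0,0,0.5],
    [-0.78,-0.73,0,0,0.5],
    [-0.78,-0.73,0,0,0.5]
  ]
}}

```text
time: 26.9
tool_pos: [0.5679, -0.1649, 0.2157]
tool_rot: [3.141, -0.001, 2.88]
contact_force: [0.4, -0.5, 0.2]
opening: 0.0694
grip_force: 0.0
```

{"api": "jog_arm", "payload": {
  "plan": [
    [-0.78,-0.73,0,0,0.5],
    [-0.78,-0.73,0,0,0.5],
    [-0.78,-0.73,0,0,0.5],
    [-0.78,-0.73,0,0,0.5]
  ]
}}

```text
time: 27.3
tool_pos: [0.5066, -0.2227, 0.2161]
tool_rot: [3.141, 0.0, 2.881]
contact_force: [0.3, 0.8, 0.4]
opening: 0.0689
grip_force: 0.0
```

{"api": "jog_arm", "payload": {
  "plan": [
    [-0.78,-0.73,0,0,0.5],
    [-0.78,-0.73,0,0,0.5],
    [-0.78,-0.73,0,0,0.5],
    [-0.78,-0.73,0,0,0.5],
    [-0.78,-0.73,0,0,0.5]
  ]
}}

```text
time: 27.8
tool_pos: [0.445, -0.2803, 0.2162]
tool_rot: [3.141, 0.0, 2.883]
contact_force: [0.2, -0.6, -0.7]
opening: 0.0687
grip_force: 0.0
```

{"api": "jog_arm", "payload": {
  "plan": [
    [-0.79,-0.76,0,0,0.5],
    [-0.79,-0.76,0,0,0.5],
    [-0.79,-0.76,0,0,0.5],
    [-0.79,-0.76,0,0,0.5],
    [-0.79,-0.76,0,0,0.5],
    [-0.79,-0.76,0,0,0.5]
  ]
}}

```text
time: 28.4
tool_pos: [0.3816, -0.3412, 0.2163]
tool_rot: [3.141, 0.0, 2.884]
contact_force: [0.0, 0.5, 0.4]
opening: 0.0688
grip_force: 0.0
```

Run:
```python
from h import *
S=cams.read_camera('scene')
cv2.imwrite('pics/c2.png',cv2.resize(S[20:320,90:490],(800,600)))
print(readout.observe()['tool_pos'],readout.observe()['qpos'])
```

```text
[ 0.38141455 -0.34128297  0.21632158] [-8.79961725e-01  3.26769841e-01  1.57668395e+00  3.41985353e-04
  1.23822006e+00 -2.19302571e+00]
```

View pics/c2.png

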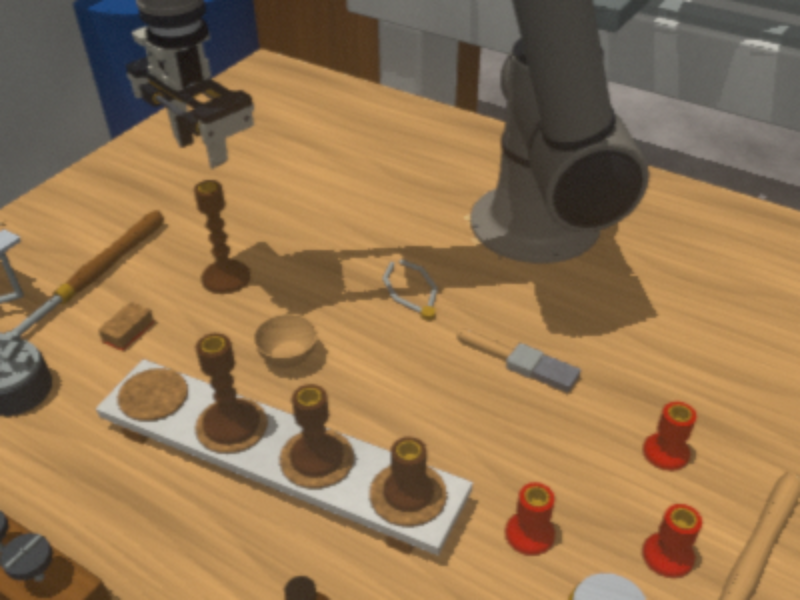

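Three sticks stand centred on their pads at crop (410,490), (315,450) and (230,415). The gripper is above stick_165 at (210,190) and the bowl hasn't moved.

{"api": "jog_arm", "payload": {
  "plan": [
    [0,0,-0.15,0,0.5],
    [0,0,-0.35,0,0.5],
    [0,0,-0.55,0,0.5],
    [0,0,-0.75,0,0.5],
    [0,0,-0.9,0,0.5],
    [0,0,-1,0,0.5],
    [0,0,-1,0,0.5],
    [0,0,-1,0,0.5]
  ]
}}

```text
time: 29.25
tool_pos: [0.3807, -0.3424, 0.1366]
tool_rot: [-3.141, 0.0, 2.882]
contact_force: [-0.4, 0.8, -0.3]
opening: 0.069
grip_force: 0.0
```

{"api": "jog_arm", "payload": {
  "plan": [
    [0,0,0,0,-0.1],
    [0,0,0,0,-0.4],
    [0,0,0,0,-1],
    [0,0,0,0,-1],
    [0,0,0,0,-1],
    [0,0,0,0,-1]
  ]
}}

```text
time: 29.85
tool_pos: [0.3806, -0.3421, 0.1365]
tool_rot: [3.141, 0.0, 2.882]
contact_force: [0.9, 1.8, 2.9]
opening: 0.0395
grip_force: 25.0
```

{"api": "jog_arm", "payload": {
  "plan": [
    [0,0,0.05,0,-1],
    [0,0,0.15,0,-1],
    [0,0,0.3,0,-1],
    [0,0,0.5,0,-1],
    [0,0,0.7,0,-1],
    [0,0,0.9,0,-1],
    [0,0,1,0,-1],
    [0,0,1,0,-1]
  ]
}}

```text
time: 30.65
tool_pos: [0.3809, -0.3428, 0.2179]
tool_rot: [-3.14, 0.003, 2.882]
contact_force: [0.1, 0.1, -2.0]
opening: 0.0395
grip_force: 25.0
```

{"api": "jog_arm", "payload": {
  "plan": [
    [0.05,0.02,0,0,-1],
    [0.12,0.05,0,0,-1],
    [0.22,0.1,0,0,-1],
    [0.34,0.15,0,0,-1],
    [0.46,0.2,0,0,-1],
    [0.58,0.25,0,0,-1],
    [0.7,0.31,0,0,-1],
    [0.83,0.36,0,0,-1]
  ]
}}

```text
time: 31.45
tool_pos: [0.4478, -0.3128, 0.2163]
tool_rot: [3.141, -0.0, 2.882]
contact_force: [-0.2, 0.2, -2.3]
opening: 0.0392
grip_force: 25.0
```

{"api": "jog_arm", "payload": {
  "plan": [
    [0.13,0.06,0,0,-1],
    [0.26,0.12,0,0,-1],
    [0.4,0.18,0,0,-1],
    [0.54,0.24,0,0,-1],
    [0.68,0.3,0,0,-1],
    [0.83,0.36,0,0,-1]
  ]
}}

```text
time: 32.05
tool_pos: [0.5142, -0.2842, 0.2163]
tool_rot: [3.141, -0.0, 2.882]
contact_force: [-0.0, 0.0, -1.9]
opening: 0.0394
grip_force: 25.0
```

{"api": "jog_arm", "payload": {
  "plan": [
    [0.13,0.06,0,0,-1],
    [0.26,0.12,0,0,-1],
    [0.4,0.18,0,0,-1],
    [0.54,0.24,0,0,-1],
    [0.68,0.3,0,0,-1],
    [0.83,0.36,0,0,-1]
  ]
}}

```text
time: 32.65
tool_pos: [0.5806, -0.2554, 0.2163]
tool_rot: [3.142, -0.0, 2.882]
contact_force: [0.3, 0.9, -2.0]
opening: 0.0396
grip_force: 25.0
```

{"api": "jog_arm", "payload": {
  "plan": [
    [0.13,0.06,0,0,-1],
    [0.26,0.12,0,0,-1],
    [0.4,0.18,0,0,-1],
    [0.52,0.23,0,0,-1],
    [0.64,0.28,0,0,-1],
    [0.74,0.33,0,0,-1],
    [0.8,0.36,0,0,-1],
    [0.82,0.36,0,0,-1],
    [0.82,0.36,0,0,-1],
    [0.82,0.36,0,0,-1]
  ]
}}

```text
time: 33.65
tool_pos: [0.645, -0.2273, 0.2164]
tool_rot: [-3.142, -0.0, 2.881]
contact_force: [0.5, -0.5, -2.3]
opening: 0.0394
grip_force: 25.0
```

{"api": "jog_arm", "payload": {
  "plan": [
    [0.01,0.015,-0.06,0,-1],
    [0.01,0.015,-0.14,0,-1],
    [0.01,0.015,-0.22,0,-1],
    [0.01,0.015,-0.29,0,-1],
    [0.01,0.015,-0.34,0,-1],
    [0.01,0.015,-0.37,0,-1],
    [0.01,0.015,-0.385,0,-1],
    [0.01,0.015,-0.395,0,-1],
    [0.01,0.015,-0.4,0,-1],
    [0.01,0.015,-0.4,0,-1]
  ]
}}

```text
time: 34.65
tool_pos: [0.6461, -0.2258, 0.1845]
tool_rot: [3.142, 0.0, 2.882]
contact_force: [-1.1, -0.7, -1.6]
opening: 0.0393
grip_force: 25.0
```

{"api": "jog_arm", "payload": {
  "plan": [
    [0,0,-0.01,0,-1],
    [0,0,-0.02,0,-1],
    [0,0,-0.03,0,-1],
    [0,0,-0.03,0,-1],
    [0,0,-0.03,0,-1]
  ]
}}

```text
time: 35.15
tool_pos: [0.6463, -0.2258, 0.1826]
tool_rot: [3.142, 0.001, 2.882]
contact_force: [-0.1, 0.7, 1.5]
opening: 0.0394
grip_force: 25.0
```

Touching down with a 3.5 N change in force, so I'll release, rise, back off and look.

{"api": "jog_arm", "payload": {
  "plan": [
    [0,0,0,0,-1],
    [0,0,0,0,0],
    [0,0,0,0,0.3],
    [0,0,0,0,0.5],
    [0,0,0,0,0.5],
    [0,0,0.15,0,0.5],
    [0,0,0.4,0,0.5],
    [0,0,0.7,0,0.5],
    [0,0,0.8,0,0.5],
    [0,0,0.8,0,0.5]
  ]
}}

```text
time: 36.15
tool_pos: [0.6467, -0.2261, 0.2479]
tool_rot: [-3.141, 0.004, 2.882]
contact_force: [0.9, -0.2, -0.5]
opening: 0.0689
grip_force: 0.0
```

{"api": "jog_arm", "payload": {
  "plan": [
    [-0.8,-0.7,0,0,0.5],
    [-0.8,-0.7,0,0,0.5],
    [-0.8,-0.7,0,0,0.5],
    [-0.8,-0.7,0,0,0.5]
  ]
}}

```text
time: 36.55
tool_pos: [0.5815, -0.282, 0.2452]
tool_rot: [3.141, -0.001, 2.88]
contact_force: [0.0, -0.8, -0.5]
opening: 0.0687
grip_force: 0.0
```

{"api": "jog_arm", "payload": {
  "plan": [
    [-0.8,-0.7,0,0,0.5],
    [-0.8,-0.7,0,0,0.5],
    [-0.8,-0.7,0,0,0.5],
    [-0.8,-0.7,0,0,0.5]
  ]
}}

```text
time: 36.95
tool_pos: [0.5186, -0.3373, 0.2455]
tool_rot: [3.141, -0.0, 2.881]
contact_force: [0.6, 0.3, 0.1]
opening: 0.069
grip_force: 0.0
```

{"api": "jog_arm", "payload": {
  "plan": [
    [-0.8,-0.7,0,0,0.5],
    [-0.8,-0.7,0,0,0.5],
    [-0.8,-0.7,0,0,0.5],
    [-0.8,-0.7,0,0,0.5],
    [-0.8,-0.7,0,0,0.5]
  ]
}}

```text
time: 37.45
tool_pos: [0.4556, -0.3925, 0.2458]
tool_rot: [3.141, 0.0, 2.884]
contact_force: [0.3, 0.0, -0.4]
opening: 0.0688
grip_force: 0.0
```

Run:
```python
from meas import *
S=cams.read_camera('scene');T=cams.read_camera('top')
cv2.imwrite('pics/f.png',cv2.resize(np.hstack([S[80:380,100:400],T[100:400,180:480]]),(800,400)))
P={75:(.602,.134,.121),105:(.6165,.014,.151),135:(.6315,-.106,.181),165:(.6465,-.226,.211)}
def pr(n,X):
    M=np.linalg.inv(C[n]['world_from_camera']);u=C[n]['K']@(M@np.r_[X,1])[:3];return tuple(int(round(v)) for v in u[:2]/u[2])
go(S,T,{k:pr('top',v) for k,v in P.items()},{k:pr('scene',v) for k,v in P.items()})
print(readout.observe()['tool_pos'])
```

```text
75 sc [294.1 244.4   9.6  12.6] top [239.7 176.   10.4  10.9] [0.6014 0.1343 0.1205] gap 0.0004
105 sc [244.2 217.9   9.4  12.3] top [285.1 167.4  10.8  11. ] [0.6166 0.014  0.1496] gap 0.0008
135 sc [196.2 191.8   8.6  12.7] top [332.8 158.4  11.1  11.2] [ 0.6315 -0.1067  0.18  ] gap 0.0009
165 sc [150.3 167.2   8.   12.6] top [381.7 148.6  11.3  11.4] [ 0.6473 -0.2247  0.2102] gap 0.0011
[ 0.45541211 -0.39256705  0.24579323]
```

View pics/f.png

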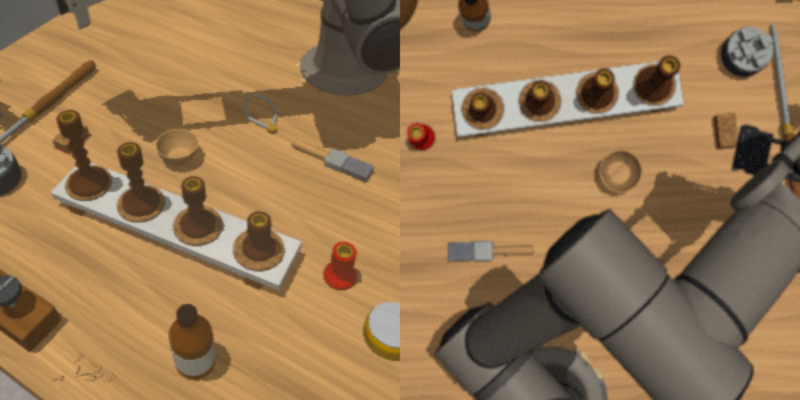

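The picture shows all four upright and in height order. They measure within about 1.5 mm of their pad centres, the bowl is unmoved and the arm is clear.

```bash
python3 -c "
from cell import ticket
print(ticket.hand_in())"
```

```text
the job is handed in; nothing more can be done
None
```

All four candlesticks stand upright on their pads, shortest at the robot's left and tallest at its right, within about 1.5 mm of the pad centres; the bowl was left where it was, and the job was handed in at about 38 s (no verdict was returned).

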